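# Hold the new gearbox cover down for the screws

## Task

Lift the broken cover (a corner of its flange has snapped off) out of the gear housing in the clamping fixture and drop it into the reject bin. Then be my third hand: take the new cover from the tray by its boss, line up its four screw holes with the housing, ease it in without forcing, press it down against its spring until the flange sits flush all round, and finish while still holding it there by the boss with a steady push of about 15 N, so that I can drive the screws. Leave the wrench, the screw dish and the cordless screwdriver where they lie.

Things in the scene. Friction and masses are not known exactly. Their poses are not given: they have to be found in the camera images.
- housing: Fixed: aluminium gear housing, 132 (its x) x 76 mm from above, clamped by black jaws on a black base plate (150 x 200 x 15 mm; jaws, spindle below 50 mm). Origin: centre of the plate's underside, on the bench, z up. Flat top (the cover's seat) 105 mm above the bench; round bore in its middle 43 mm across, 28 mm deep, mouth chamfered; four tapped holes at x +-48, y +-20 mm
- seat (a point): Point on the housing's top face at the centre of the bore; axes as the housing's. A cover is home when its origin is on this point and its long side lies along the housing's (its holes fit either way round)
- spring_disc (a joint): Preload spring's flat steel disc (28 mm across) in the bore: 0 m when out (9 mm below the seat), grows as it is pressed down. It pushes up with 5 N when out and 0.8 N more per mm: a cover let go rests on it 5 mm above the seat; with the cover flush it reads 0.005 m and pushes with 9 N
- broken_cover: Loose old aluminium cover, unscrewed, standing in the bore on the spring, its flange 5 mm above the seat. Sizes, origin and weight as the new cover, but the flange's +x, -y corner (30 x 28 mm) has snapped off
- new_cover: Loose whole aluminium cover, 0.2-0.32 kg, standing in the tray. Flange 116 (x) x 60 (y) x 10 mm, four 6.6 mm holes at x +-48, y +-20 mm. Origin: centre of the flange's underside (18 mm above the bench in the tray), z up. Below: spigot 40 mm across, 14 long, foot chamfered 4 mm. Above, central: boss to grip, 46 (x) x 28 (y) x 32 mm, its top 42 mm above the origin
- tray: Fixed shallow grey kitting tray with a black mat, 220 x 170 mm, rim 12 mm high, floor 4 mm thick. Origin at the centre of its underside. Stands on one side of the fixture, left or right.
- reject_bin: Fixed open grey plastic bin with straight walls, 220 mm (its x) x 170 mm (its y) outside, 90 mm high, walls and floor 4 mm, a worn steel ring (36 mm across) lying in it. Origin at the centre of its underside. Stands on the other side of the fixture.
- wrench: Bystander: steel wrench lying between robot and fixture, 180 mm long, 8 mm high. Leave it.
- screw_dish: Bystander: round steel dish 90 mm across, 22 mm high, with four dark screws, beyond the fixture. Leave it.
- screwdriver: Bystander: red and black cordless screwdriver lying on its side, about 215 x 195 mm, 66 mm high, beyond the fixture. Leave it.
Things that resemble listed ones, but are neither listed nor needed, are in the scene too. Leave any pink or yellow look-alike of the broken_cover alone. Leave any yellow look-alike of the new_cover alone.

How it is judged (in metres and radians):
On the way:
1. the broken cover lies in the reject bin, let go (x of broken_cover in the frame of reject_bin between -0.106 and 0.106 m and y of broken_cover in the frame of reject_bin between -0.081 and 0.081 m and z of broken_cover in the frame of reject_bin below 0.075 m and linear speed of broken_cover below 0.03 m/s and contact force between broken_cover and the fingers below 0.1 N), for 0.2 s.
At the end, for the whole second after the job is handed in: Broken cover let go in the bin. New cover held on its seat: flange within 1.5 mm, centred within 3 mm, aligned within 4 degrees, tilt under 1.7 degrees, gripper on it within 30 mm of its centre, bearing on housing and spring with 11 to 22 N (push plus its own 2 to 3 N) for the last second (all of step 1 and z of new_cover in the frame of seat between -0.003 and 0.0015 m and horizontal distance between new_cover and seat below 0.003 m and angle between the x axis of new_cover and the x axis of housing, either way round below 0.07 rad and angle between the z axis of new_cover and the z axis of housing, either way round below 0.03 rad and angle between new_cover's own z axis and vertical below 0.1 rad and contact force between new_cover and housing between 11 and 22 N and contact force between the fingers and new_cover above 3 N and horizontal distance between the grasp point and new_cover below 0.03 m and linear speed of new_cover below 0.01 m/s); the arm keeps its last pose, push and grip.
It fails at once if a cover is rammed: more than 80 N on the housing (contact force between any of new_cover, broken_cover and housing above 80 N).
It fails at once if wrench, screw dish or cordless screwdriver moved more than 20 mm (distance of any of wrench, screw_dish, screwdriver from where it was at the start of the episode above 0.02 m).
It also fails if it takes over 72 s, if anything falls off the work surface, if the arm or the gripper's body presses on something with over 40 N, if the wrist force passes 120 N, or if a joint passes its speed limit or range.

## Robot

A 6-joint arm with a two-finger parallel gripper is mounted at the origin on the work surface. World frame = base frame: x ahead of the robot, y to its left, z up, the work surface at z = 0. Lengths are in mm, angles in degrees, forces in N, time in s.
With the tool pointing down it reaches from about 350 to 850 mm from the base axis. Payload 8.1 kg.
Tool frame: the origin (TCP) lies at the very end of the fingers, on their centre line; the grasp point (between the pads) lies 19 mm behind it (r.grip_point_offset is the distance from the TCP to the grasp point, in mm); z points along the fingers, y is the line along which they close (so a half turn about z gives the same grasp; the last joint's range is limited). The gripper opens to 85 mm and grips with 20 to 120 N. Pads are 22 mm wide; open, the fingers measure 114 mm over their backs; the gripper's body (76 mm by 85 mm) begins 54 mm behind the grasp point. The pads swing forward as they close: fully open they stand 13 mm farther back than shut.
Start: joints at [-70.669, 7.471, 85.268, -0, 87.261, -4.893], TCP at [246.209, -547.162, 231.292] pointing down, gripper open.
Joint ranges: [-169.43, 169.43], [-51.17, 129.36], [1.28, 143.12], [-76.62, 256.62], [0, 156.53], [-152.29, 152.29]. Speed limits (degrees/s): [136.94, 136.94, 159.86, 180, 180, 180].

## Interface

Orientations are given as [roll, pitch, yaw] about the fixed x, y, z axes, in that order (R = Rz(yaw) Ry(pitch) Rx(roll)).
In Python, from bench import status, eyes, r gives the robot as it stands.
- The arm moves only by the shell command python3 -m handwheel 'ROWS' [FORCE]. ROWS is a JSON object whose one key "series" holds a list that holds one entry, the list of rows, each a list of 7 numbers: the shift along the tool's x, y, z in cm, then the turn, a rotation vector about the tool's x, y, z in rad, then the opening, from 0 (shut) to 1 (fully open). In form: {"series": [[[tx, ty, tz, rx, ry, rz, claw], ...]]}. A call has 1 to 12 rows; each row is the pose to reach, as a shift and turn from the pose commanded when the call began, along the tool's axes at that moment; what a row does not reach only later rows make up. A row lasts 1/8 s, in which the tool goes at most 62.5 mm and 10.7 degrees, less where a joint would pass 70% of its speed; a pose out of reach is approached as far as the arm can. A call with a gripper value outside its range is refused whole. The fingers move at their own pace and stop on an object; FORCE is the grip in N (left out, the last holds). Time passes only in rows, so rows that repeat a pose let the fingers close. It gives the time, the measured TCP pose, the force, the opening and the grip force at its end, in the units of the state.
- status.sense(): the state, without advancing time (a new reading comes with each control period).
- eyes.snapshot(name): name is "scene" or "top"; returns a dict with "img" (480x640x3 uint8, red, green, blue), "mtx" (3x3 intrinsics, pixels), "R" (3x3) and "t" (3): a world point X has camera coordinates R X + t. Camera axes: x right, y down, z forward; pixel columns grow to the right and rows downward; lengths in mm; the calibration is good to about 2 mm. A picture is of the moment at which its call begins. There is no depth.
- r.hand_in(): hands the job in; it is judged then, once.
The state is a dict: "time": time; "joint_pos": joint angles; "qd": joint speeds; "joint_efforts": joint torques, N m; "tool_pos": TCP position; "tcp_rot": TCP orientation; "ft_force": force on the tool from outside, world axes, zero at the start; "wrist_torque": the same for the moment, N m; "finger_gap": finger opening in mm; "grip_force": force on a finger pad.
Only numpy, scipy, OpenCV 4.12 (cv2) and the standard library are available. Lean on these libraries where they do the work, as an engineer would, in place of code of your own. Each camera call takes 0.05 s, during which the arm holds its last target. There are 200 camera calls.

## Working session

There is one attempt and no reset: what is moved stays moved. The work goes in short steps, Python scripts to look and compute and a shell command to move; the robot and the scene stay as the last step left them, time stands still between calls to the robot, and variables do not carry over. Pictures are saved under pics/ and viewed, at most 10 in all, crops included, and the job is handed in when it is done.

```bash
ls; mkdir -p pics
python3 - <<'E'
from bench import status, eyes, r
import cv2,numpy as np
for n in("top","scene"):
    s=eyes.snapshot(n); cv2.imwrite(f"pics/{n}0.png",s["img"][...,::-1]); np.savez(f"{n}0.npz",**s)
    print(n,s["mtx"].tolist(),(-s["R"].T@s["t"]).round(1))
print(status.sense())
E
```

```text
pics
top [[514.256844255366, 0.0, 320.1665112796114], [0.0, 514.256844255366, 249.0748635651438], [0.0, 0.0, 1.0]] [ 369.    90.  1137.3]
scene [[497.49805748891566, 0.0, 316.7957462857815], [0.0, 497.49805748891566, 243.18455717949232], [0.0, 0.0, 1.0]] [1090.8 -409.5  934.5]
{'time': 0.1, 'joint_pos': array([-7.06674501e+01,  7.51176113e+00,  8.53250892e+01,  1.13922945e-03,
        8.72601820e+01, -4.89285734e+00]), 'qd': array([-0.06758264, -0.10881652, -0.13302389, -0.0299638 , -0.11371205,
       -0.00070275]), 'joint_efforts': array([ 5.43287624e-04, -5.70950103e+01, -5.01943016e+01, -3.57442912e-05,
        8.11624748e-03, -2.99021292e-05]), 'tool_pos': array([ 246.05882352, -546.6750807 ,  230.31945779]), 'tcp_rot': array([-1.79903418e+02, -9.40983647e-03,  2.42253439e+01]), 'ft_force': array([0.20213336, 0.60855879, 0.31713217]), 'wrist_torque': array([ 0.01185192, -0.0368249 ,  0.03420499]), 'grip_force': 0.0, 'finger_gap': 85.86412851238926}
```

View pics/top0.png

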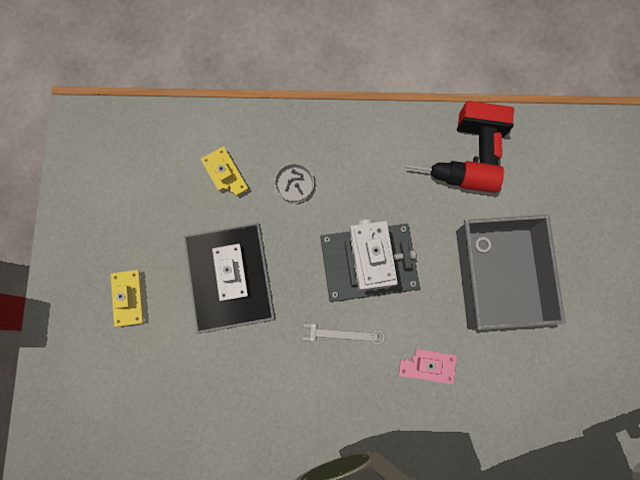

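View pics/scene0.png

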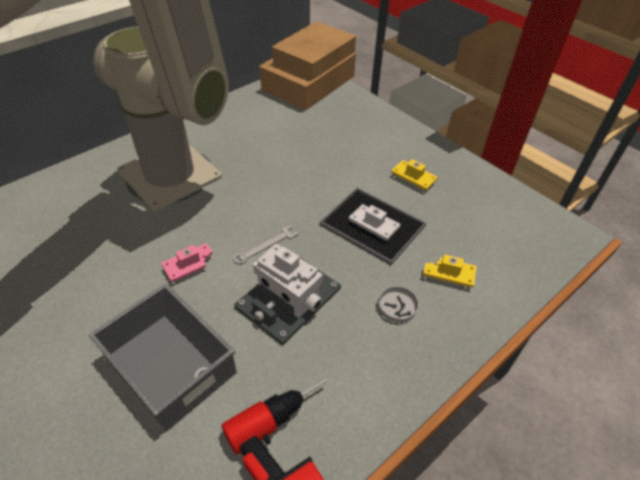

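The top view shows the broken cover's boss at about (376,250) on the housing, the new cover at (229,271) in the tray, the bin at (512,273) and the wrench at (345,335). The scene view agrees. I'll zoom in next to get the hole and boss pixels.

```bash
cat > h.py <<'E'
import numpy as np,cv2
def ray(s,px,z):
    px=np.atleast_2d(np.float64(px)); d=np.c_[px,np.ones(len(px))]@np.linalg.inv(s["mtx"]).T@s["R"]
    c=-s["R"].T@s["t"]; return c+d*((z-c[2])/d[:,2])[:,None]
def proj(s,X):
    p=(np.atleast_2d(X)@s["R"].T+s["t"])@s["mtx"].T; return p[:,:2]/p[:,2:]
def holes(s,x0,y0,x1,y1,k=8):
    g=cv2.cvtColor(s["img"],cv2.COLOR_RGB2GRAY)[y0:y1,x0:x1]
    return cv2.resize(g,None,fx=k,fy=k,interpolation=cv2.INTER_CUBIC)
E
python3 - <<'E'
from h import *
s=np.load("top0.npz")
a=cv2.resize(s["img"][212:300,335:425],None,fx=6,fy=6,interpolation=cv2.INTER_CUBIC)
b=cv2.resize(s["img"][238:306,205:253],None,fx=5,fy=5,interpolation=cv2.INTER_CUBIC)
c=np.zeros((528,780,3),np.uint8); c[:528,:540]=a; c[:340,540:]=b
cv2.imwrite("pics/crop1.png",c[...,::-1])
# bin and cover outlines
g=cv2.cvtColor(s["img"],cv2.COLOR_RGB2GRAY)
m=np.zeros_like(g); m[235:310,205:255]=(g[235:310,205:255]>130)*255
c=max(cv2.findContours(m,0,2)[0],key=cv2.contourArea); print(cv2.minAreaRect(c),cv2.contourArea(c))
for n,z in(("bin",90),):
    P=ray(s,[[460,221],[549,216],[564,323],[470,332]],z); print(P.round(1),P.mean(0))
E
```

```text
((229.2359619140625, 271.7395935058594), (53.45201110839844, 28.53081512451172), 81.46923065185547) 1435.5
[[ 631.6 -194.2   90. ]
 [ 646.  -380.8   90. ]
 [ 424.2 -397.1   90. ]
 [ 402.5 -207.3   90. ]] [ 526.09037943 -294.84480964   90.        ]
```

View pics/crop1.png

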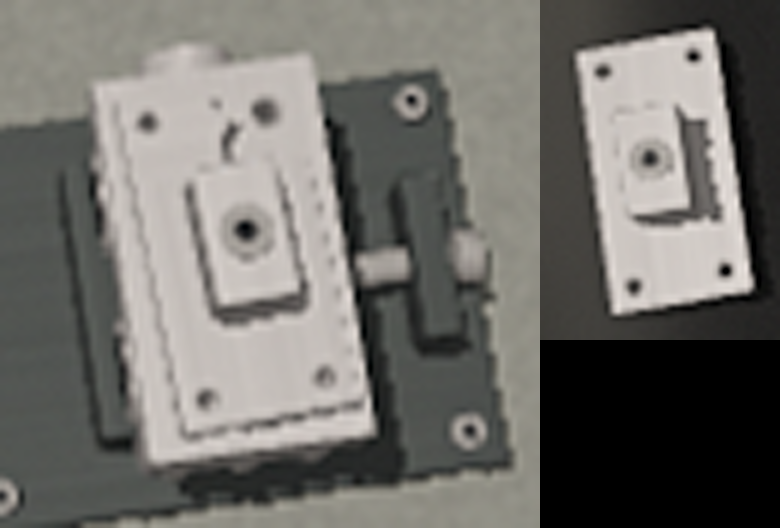

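The crop shows the broken cover's three holes at (148,122), (206,400) and (324,376), with its boss hole at (245,230) and the snapped corner top right. The new cover's holes are at (602,71), (693,56), (726,270) and (634,286), with its boss hole at (649,158).

Run:
```python
from h import *
from bench import status
s=np.load("top0.npz")
A=(np.array([[148,122],[206,400],[324,376],[245,230],[265,110]])+.5)/6-.5+[335,212]
B=(np.array([[602-540,71],[693-540,56],[726-540,270],[634-540,286],[649-540,158]])+.5)/5-.5+[205,238]
def rep(P,name):
    print(name,P.round(1).tolist())
a=ray(s,A[:3],120); rep(a,"brk"); print("ctr",(a[0]+a[2])/2, "len",np.linalg.norm(a[0]-a[1]),np.linalg.norm(a[1]-a[2]),"yaw",np.degrees(np.arctan2(*(a[0]-a[1])[1::-1])))
print("boss",ray(s,A[3],152),"tapped",ray(s,A[4],105))
b=ray(s,B[:4],28); rep(b,"new"); print("ctr",b.mean(0),np.linalg.norm(b[0]-b[3]),np.linalg.norm(b[1]-b[0]),"yaw",np.degrees(np.arctan2(*(b[0]-b[3]+b[1]-b[2])[1::-1])),"boss",ray(s,B[4],60))
st=status.sense();print(st["tool_pos"],st["tcp_rot"])
```

```text
brk [[597.4, 18.5, 120.0], [503.3, -1.3, 120.0], [512.1, -40.5, 120.0]]
ctr [554.76941776 -11.01783324 120.        ] len 96.16238165364614 40.14710906576639 yaw 11.885729360740424
boss [[554.93086324 -10.98054629 152.        ]] tapped [[605.77550135 -22.6398126  105.        ]]
new [[567.3, 323.7, 28.0], [574.8, 284.1, 28.0], [481.0, 265.1, 28.0], [473.3, 304.5, 28.0]]
ctr [524.10978981 294.34258901  28.        ] 96.00789782648624 40.30491658785623 yaw 11.514822992589963 boss [[524.59933115 294.91976629  60.        ]]
[ 246.05882352 -546.6750807   230.31945779] [-1.79903418e+02 -9.40983647e-03  2.42253439e+01]
```

```bash
cat > plan.py <<'E'
# prints one row (cm, rad) per target "x,y,z,yaw" from the stored commanded pose; the last becomes the new commanded pose
import sys,json,os,numpy as np
c=json.load(open("cmd.json")) if os.path.exists("cmd.json") else [246.209,-547.162,231.292,24.225]
a=np.radians(c[3]); X=np.array([np.cos(a),np.sin(a)]); Y=np.array([np.sin(a),-np.cos(a)])
for w in sys.argv[1:]:
    x,y,z,yaw=map(float,w.split(",")); d=np.array([x-c[0],y-c[1]])
    v=np.round([d@X/10,d@Y/10,(c[2]-z)/10],2); t=round(np.radians(c[3]-yaw),3)
    print(w,"->",[*v.tolist(),0,0,t])
    p=np.array(c[:2])+10*(v[0]*X+v[1]*Y); n=[*p,c[2]-10*v[2],c[3]-np.degrees(t)]
json.dump(n,open("cmd.json","w"))
E
python3 plan.py 246.2,-547.2,261.3,24.2 554.8,-11,230,11.9
```

```text
246.2,-547.2,261.3,24.2 -> [-0.0, 0.0, -3.0, 0, 0, np.float64(0.0)]
554.8,-11,230,11.9 -> [50.14, -36.23, 0.13, 0, 0, np.float64(0.215)]
```

```bash
python3 -m handwheel '{"series":[[[25,-18.1,-3,0,0,0.1,1],[25,-18.1,-3,0,0,0.1,1],[25,-18.1,-3,0,0,0.1,1],[25,-18.1,-3,0,0,0.1,1],[25,-18.1,-3,0,0,0.1,1],[50.14,-36.23,0.13,0,0,0.215,1],[50.14,-36.23,0.13,0,0,0.215,1],[50.14,-36.23,0.13,0,0,0.215,1],[50.14,-36.23,0.13,0,0,0.215,1],[50.14,-36.23,0.13,0,0,0.215,1],[50.14,-36.23,0.13,0,0,0.215,1],[50.14,-36.23,0.13,0,0,0.215,1]]]}' 30; python3 plan.py 554.8,-11,160,11.9 554.8,-11,124,11.9
```

```text
time: 1.6
tool_pos: [554.4, -10.9, 229.4]
tcp_rot: [180.0, 0.1, 12.0]
ft_force: [-0.6, 0.2, -0.5]
finger_gap: 85.3
grip_force: 0.0
554.8,-11,160,11.9 -> [0.0, -0.0, 7.0, 0, 0, np.float64(0.0)]
554.8,-11,124,11.9 -> [0.0, -0.0, 10.6, 0, 0, np.float64(0.0)]
```

```bash
python3 -m handwheel '{"series":[[[0,0,7,0,0,0,1],[0,0,7,0,0,0,1],[0,0,9,0,0,0,1],[0,0,10.6,0,0,0,1],[0,0,10.6,0,0,0,1],[0,0,10.6,0,0,0,0.1],[0,0,10.6,0,0,0,0.1],[0,0,10.6,0,0,0,0.1],[0,0,10.6,0,0,0,0.1],[0,0,10.6,0,0,0,0.1],[0,0,10.6,0,0,0,0.1]]]}' 40
```

```text
time: 2.98
tool_pos: [555.1, -11.0, 124.3]
tcp_rot: [180.0, -0.0, 11.9]
ft_force: [0.2, 0.1, 1.9]
finger_gap: 27.2
grip_force: 46.4
```

```bash
python3 plan.py 554.8,-11,150,11.9 554.8,-11,230,11.9 520,-298,230,4 520,-298,42,4
```

```text
554.8,-11,150,11.9 -> [0.0, -0.0, -2.6, 0, 0, np.float64(0.0)]
554.8,-11,230,11.9 -> [0.0, -0.0, -10.6, 0, 0, np.float64(0.0)]
520,-298,230,4 -> [-9.33, 27.36, -10.6, 0, 0, np.float64(0.138)]
520,-298,42,4 -> [-9.33, 27.36, 8.2, 0, 0, np.float64(0.138)]
```

```bash
python3 -m handwheel '{"series":[[[0,0,-1.3,0,0,0,0.1],[0,0,-2.6,0,0,0,0.1],[0,0,-6,0,0,0,0.1],[0,0,-10.6,0,0,0,0.1],[0,0,-10.6,0,0,0,0.1],[-4.5,13.5,-10.6,0,0,0.07,0.1],[-4.5,13.5,-10.6,0,0,0.07,0.1],[-9.33,27.36,-10.6,0,0,0.138,0.1],[-9.33,27.36,-10.6,0,0,0.138,0.1],[-9.33,27.36,-10.6,0,0,0.138,0.1],[-9.33,27.36,-10.6,0,0,0.138,0.1],[-9.33,27.36,-10.6,0,0,0.138,0.1]]]}'
python3 - <<'E'
from h import *
from bench import eyes
s=eyes.snapshot("top"); np.savez("top1.npz",**s)
t=cv2.resize(s["img"][205:305,330:430],None,fx=5,fy=5,interpolation=cv2.INTER_CUBIC)
u=cv2.resize(s["img"][205:355,420:580],None,fx=2,fy=2)
c=np.zeros((500,800,3),np.uint8);c[:,:500]=t;c[:300,500:]=u[:300,:300]
cv2.imwrite("pics/crop2.png",c[...,::-1])
E
```

```text
time: 4.47
tool_pos: [519.6, -297.5, 229.2]
tcp_rot: [-179.9, 0.1, 4.0]
ft_force: [0.4, -0.7, -2.9]
finger_gap: 27.0
grip_force: 45.7
```

View pics/crop2.png

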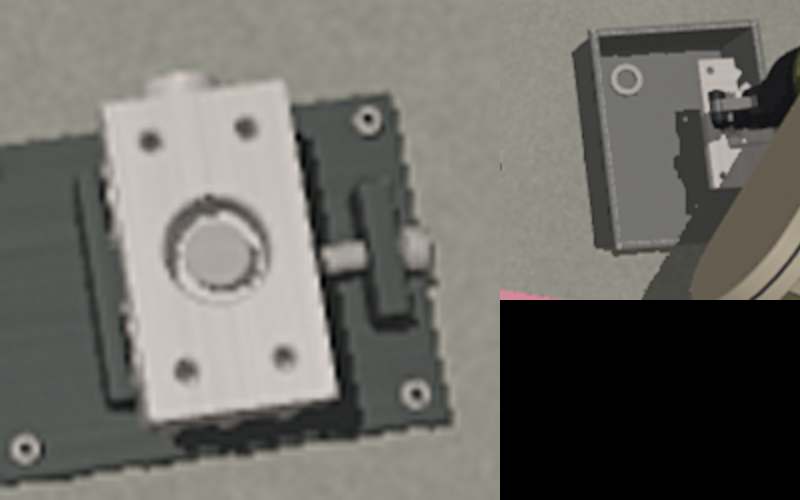

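The housing is now clear. Its tapped holes are at crop (150,140), (246,127), (285,357) and (186,370), and the bore centre is near (217,250). The gripper holds the broken cover over the bin.

Run:
```python
from h import *
s=np.load("top1.npz")
H=(np.array([[150,140],[246,127],[285,357],[186,370],[217,250]])+.5)/5-.5+[330,205]
# refine hole centres: dark centroid around each
g=255-cv2.cvtColor(s["img"],cv2.COLOR_RGB2GRAY).astype(float)
R=[]
for u,v in H[:4]:
    x,y=int(round(u)),int(round(v)); w=g[y-4:y+5,x-4:x+5]; w=np.clip(w-np.median(w)-10,0,None); yy,xx=np.mgrid[y-4:y+5,x-4:x+5]
    R.append([(w*xx).sum()/w.sum(),(w*yy).sum()/w.sum()])
for P in(H[:4],np.array(R)):
    b=ray(s,P,105); print(b.mean(0).round(2),np.linalg.norm(b[0]-b[3]),np.linalg.norm(b[1]-b[2]),np.linalg.norm(b[1]-b[0]),"yaw",np.degrees(np.arctan2(*(b[0]-b[3]+b[1]-b[2])[1::-1])))
print(ray(s,H[4],105))
```

```text
[555.01 -10.72 105.  ] 96.05454224560339 96.30207796817618 39.92125148695987 yaw 9.202367693154267
[554.91 -10.48 105.  ] 95.56115814499132 95.56775569441864 39.734539997591995 yaw 9.09527410050652
[[553.9919841  -10.87655182 105.        ]]
```

```bash
python3 -m handwheel '{"series":[[[0,0,6,0,0,0,0.1],[0,0,12,0,0,0,0.1],[0,0,17,0,0,0,0.1],[0,0,18.8,0,0,0,0.1],[0,0,18.8,0,0,0,0.1],[0,0,18.8,0,0,0,0.1],[0,0,18.8,0,0,0,0.8],[0,0,18.8,0,0,0,0.8],[0,0,18.8,0,0,0,0.8],[0,0,18.8,0,0,0,0.8],[0,0,18.8,0,0,0,0.8]]]}'
```

```text
time: 5.9
tool_pos: [519.9, -298.0, 41.9]
tcp_rot: [-180.0, 0.0, 4.0]
ft_force: [-0.2, 0.8, 1.6]
finger_gap: 68.8
grip_force: 0.0
```

```bash
rm cmd.json; echo '[520,-298,42,4]'>cmd.json; python3 plan.py 520,-298,220,4 524.3,294.5,220,11.5; python3 plan.py 524.3,294.5,32.5,11.5
python3 -m handwheel '{"series":[[[0,0,-6,0,0,0,0.8],[0,0,-12,0,0,0,0.8],[0,0,-17.8,0,0,0,1],[0,0,-17.8,0,0,0,1]]]}'
```

```text
520,-298,220,4 -> [0.0, 0.0, -17.8, 0, 0, np.float64(0.0)]
524.3,294.5,220,11.5 -> [4.56, -59.08, -17.8, 0, 0, np.float64(-0.131)]
524.3,294.5,32.5,11.5 -> [0.0, 0.0, 18.75, 0, 0, np.float64(0.0)]
time: 6.4
tool_pos: [522.9, -300.0, 227.3]
tcp_rot: [179.6, -0.5, 4.0]
ft_force: [0.4, -0.2, -0.6]
finger_gap: 85.7
grip_force: 0.0
```

```bash
python3 -m handwheel '{"series":[[[4.56,-59.08,0,0,0,-0.131,1],[4.56,-59.08,0,0,0,-0.131,1],[4.56,-59.08,0,0,0,-0.131,1],[4.56,-59.08,0,0,0,-0.131,1],[4.56,-59.08,0,0,0,-0.131,1],[4.56,-59.08,0,0,0,-0.131,1],[4.56,-59.08,0,0,0,-0.131,1],[4.56,-59.08,0,0,0,-0.131,1],[4.56,-59.08,0,0,0,-0.131,1],[4.56,-59.08,0,0,0,-0.131,1],[4.56,-59.08,0,0,0,-0.131,1],[4.56,-59.08,0,0,0,-0.131,1]]]}'
python3 - <<'E'
from h import *
from bench import eyes,status
st=status.sense(); print(st["tool_pos"],st["tcp_rot"])
s=eyes.snapshot("top"); cv2.imwrite("pics/top2.png",s["img"][...,::-1])
E
```

```text
time: 7.9
tool_pos: [524.0, 293.8, 219.1]
tcp_rot: [180.0, 0.1, 11.5]
ft_force: [0.0, -0.3, -0.3]
finger_gap: 85.0
grip_force: 0.0
[523.95247316 293.77774529 219.06194863] [1.79953966e+02 8.05190541e-02 1.15097675e+01]
```

View pics/top2.png

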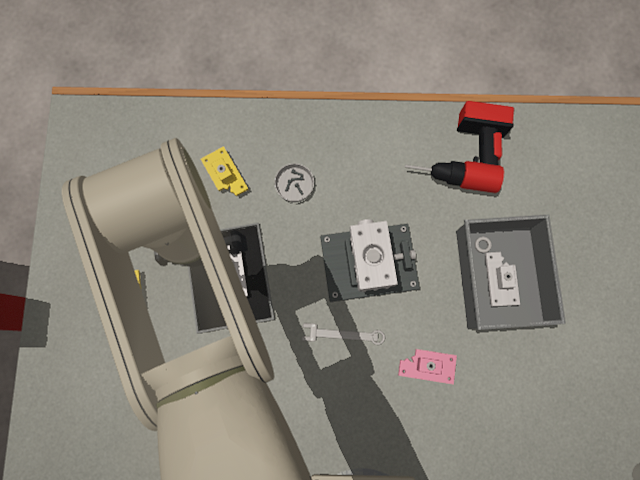

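The broken cover lies flat in the bin at about (505,279), and the bystanders haven't moved. Now I'll grasp the new cover.

```bash
python3 -m handwheel '{"series":[[[0,0,6,0,0,0,1],[0,0,12,0,0,0,1],[0,0,16,0,0,0,1],[0,0,18.75,0,0,0,1],[0,0,18.75,0,0,0,1],[0,0,18.75,0,0,0,0.1],[0,0,18.75,0,0,0,0.1],[0,0,18.75,0,0,0,0.1],[0,0,18.75,0,0,0,0.1],[0,0,18.75,0,0,0,0.1],[0,0,18.75,0,0,0,0.1]]]}' 60
python3 plan.py 524.3,294.5,210,11.5 554.9,-10.6,210,9.15; python3 plan.py 554.9,-10.6,150,9.15
```

```text
time: 9.32
tool_pos: [525.2, 295.0, 34.0]
tcp_rot: [-180.0, -0.1, 11.5]
ft_force: [-1.4, -1.3, 5.6]
finger_gap: 26.6
grip_force: 59.8
524.3,294.5,210,11.5 -> [0.0, 0.0, -17.75, 0, 0, np.float64(0.0)]
554.9,-10.6,210,9.15 -> [-3.09, 30.51, -17.75, 0, 0, np.float64(0.041)]
554.9,-10.6,150,9.15 -> [0.0, 0.0, 6.0, 0, 0, np.float64(0.0)]
```

```bash
python3 -m handwheel '{"series":[[[0,0,-3,0,0,0,0.1],[0,0,-9,0,0,0,0.1],[0,0,-15,0,0,0,0.1],[0,0,-17.75,0,0,0,0.1],[-1.5,15.2,-17.75,0,0,0.02,0.1],[-1.5,15.2,-17.75,0,0,0.02,0.1],[-1.5,15.2,-17.75,0,0,0.02,0.1],[-3.09,30.51,-17.75,0,0,0.041,0.1],[-3.09,30.51,-17.75,0,0,0.041,0.1],[-3.09,30.51,-17.75,0,0,0.041,0.1],[-3.09,30.51,-17.75,0,0,0.041,0.1],[-3.09,30.51,-17.75,0,0,0.041,0.1]]]}'
python3 -m handwheel '{"series":[[[0,0,3,0,0,0,0.1],[0,0,6,0,0,0,0.1],[0,0,6,0,0,0,0.1],[0,0,6,0,0,0,0.1],[0,0,6,0,0,0,0.1],[0,0,6,0,0,0,0.1]]]}'
python3 - <<'E'
from h import *
from bench import eyes,status
o=[]
for n,(a,b) in(("scene",(285,255)),("top",(376,250))):
    s=eyes.snapshot(n); np.savez(n+"3.npz",**s); o.append(cv2.resize(s["img"][b-45:b+55,a-40:a+40],None,fx=5,fy=5,interpolation=cv2.INTER_CUBIC))
cv2.imwrite("pics/crop3.png",np.hstack(o)[...,::-1])
st=status.sense();print(st["tool_pos"],st["tcp_rot"],st["ft_force"])
E
```

```text
time: 10.82
tool_pos: [554.6, -10.0, 209.8]
tcp_rot: [-180.0, 0.0, 9.2]
ft_force: [-0.3, 0.6, -2.4]
finger_gap: 27.1
grip_force: 60.2
time: 11.58
tool_pos: [555.6, -10.6, 151.3]
tcp_rot: [180.0, -0.1, 9.2]
ft_force: [0.1, -0.3, -2.4]
finger_gap: 27.1
grip_force: 60.2
[555.22312761 -10.65426379 150.75610078] [ 1.79982690e+02 -6.45553212e-02  9.15218929e+00] [ 0.3145655   0.1860647  -3.01881674]
```

View pics/crop3.png

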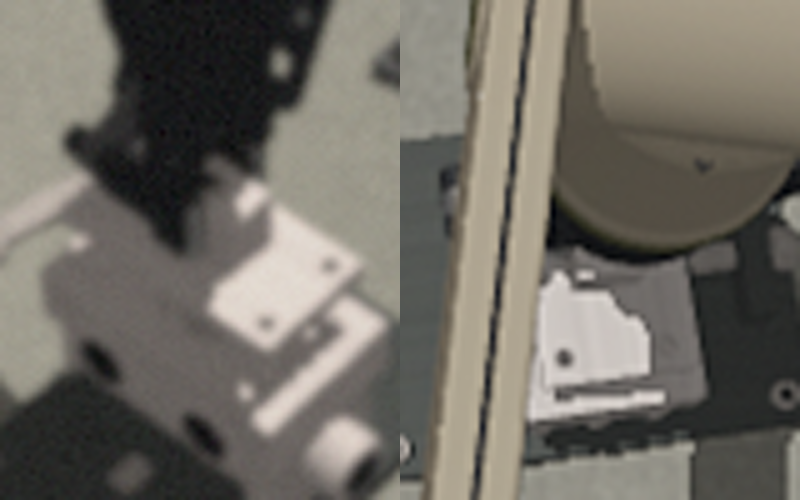

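In the scene view the cover hangs level above the housing, with two of its holes at crop (330,263) and (266,322). Next I'll lower it gently and watch the forces.

```bash
python3 -m handwheel '{"series":[[[0,0,0.8,0,0,0,0.1],[0,0,1.2,0,0,0,0.1],[0,0,1.4,0,0,0,0.1],[0,0,1.6,0,0,0,0.1],[0,0,1.7,0,0,0,0.1],[0,0,1.8,0,0,0,0.1],[0,0,1.8,0,0,0,0.1],[0,0,1.8,0,0,0,0.1]]]}'
python3 -m handwheel '{"series":[[[0,0,0.1,0,0,0,0.1],[0,0,0.2,0,0,0,0.1],[0,0,0.3,0,0,0,0.1],[0,0,0.4,0,0,0,0.1],[0,0,0.4,0,0,0,0.1],[0,0,0.4,0,0,0,0.1]]]}'
```

```text
time: 12.68
tool_pos: [554.9, -10.6, 132.1]
tcp_rot: [180.0, -0.0, 9.2]
ft_force: [0.2, 0.1, -3.0]
finger_gap: 27.4
grip_force: 60.2
time: 13.42
tool_pos: [554.8, -10.6, 128.0]
tcp_rot: [180.0, -0.0, 9.2]
ft_force: [-0.5, 0.4, -2.2]
finger_gap: 27.2
grip_force: 60.2
```

```bash
python3 -m handwheel '{"series":[[[0,0,0.1,0,0,0,0.1],[0,0,0.2,0,0,0,0.1],[0,0,0.3,0,0,0,0.1],[0,0,0.4,0,0,0,0.1],[0,0,0.4,0,0,0,0.1],[0,0,0.4,0,0,0,0.1]]]}'
python3 -m handwheel '{"series":[[[0,0,0.05,0,0,0,0.1],[0,0,0.1,0,0,0,0.1],[0,0,0.15,0,0,0,0.1],[0,0,0.2,0,0,0,0.1],[0,0,0.2,0,0,0,0.1],[0,0,0.2,0,0,0,0.1]]]}'
```

```text
time: 14.18
tool_pos: [554.9, -10.6, 124.3]
tcp_rot: [180.0, -0.0, 9.2]
ft_force: [-2.3, -0.2, 3.2]
finger_gap: 27.2
grip_force: 61.1
time: 14.92
tool_pos: [554.9, -10.6, 122.2]
tcp_rot: [180.0, -0.0, 9.2]
ft_force: [-2.6, 0.5, 5.1]
finger_gap: 27.0
grip_force: 61.4
```

```bash
python3 -m handwheel '{"series":[[[-0.03,0,0.05,0,0,0,0.1],[-0.03,0,0.1,0,0,0,0.1],[-0.03,0,0.13,0,0,0,0.1],[-0.03,0,0.16,0,0,0,0.1],[-0.03,0,0.16,0,0,0,0.1],[-0.03,0,0.16,0,0,0,0.1]]]}'
```

```text
time: 15.68
tool_pos: [554.9, -10.6, 121.2]
tcp_rot: [180.0, -0.1, 9.2]
ft_force: [-4.4, 0.6, 8.7]
finger_gap: 27.0
grip_force: 62.0
```

```bash
python3 -m handwheel '{"series":[[[-0.04,0,0,0,0,0,0.1],[-0.07,0,0,0,0,0,0.1],[-0.07,0,0,0,0,0,0.1],[-0.07,0,0,0,0,0,0.1]]]}'
python3 -c "
from bench import status
s=status.sense();print(s['tool_pos'],s['tcp_rot'],s['ft_force'],s['wrist_torque'])"
```

```text
time: 16.18
tool_pos: [554.8, -10.6, 121.2]
tcp_rot: [180.0, -0.1, 9.2]
ft_force: [-1.1, 1.2, 6.2]
finger_gap: 27.1
grip_force: 61.4
[554.80056331 -10.6435832  121.17211579] [ 1.79984962e+02 -1.30771594e-01  9.15688031e+00] [-1.12901393  1.23082114  6.18009498] [0.23113907 0.07377536 0.01184711]
```

```bash
python3 -m handwheel '{"series":[[[-0.02,-0.02,0.03,0,0,0,0.1],[-0.02,-0.02,0.06,0,0,0,0.1],[-0.02,-0.02,0.06,0,0,0,0.1],[-0.02,-0.02,0.06,0,0,0,0.1]]]}'
python3 -m handwheel '{"series":[[[0,0,0.03,0,0,0,0.1],[0,0,0.06,0,0,0,0.1],[0,0,0.06,0,0,0,0.1],[0,0,0.06,0,0,0,0.1]]]}'
```

```text
time: 16.68
tool_pos: [554.8, -10.6, 121.1]
tcp_rot: [180.0, -0.2, 9.2]
ft_force: [-1.6, 0.3, 9.4]
finger_gap: 27.1
grip_force: 62.0
time: 17.18
tool_pos: [554.9, -10.7, 121.1]
tcp_rot: [180.0, -0.2, 9.2]
ft_force: [-3.9, -0.1, 13.2]
finger_gap: 26.7
grip_force: 62.6
```

Run:
```python
from h import *
from bench import eyes,status
o=[]
for n,(a,b) in(("scene",(285,265)),("top",(376,250))):
    s=eyes.snapshot(n); np.savez(n+"4.npz",**s); o.append(cv2.resize(s["img"][b-45:b+55,a-40:a+40],None,fx=5,fy=5,interpolation=cv2.INTER_CUBIC))
cv2.imwrite("pics/crop4.png",np.hstack(o)[...,::-1])
st=status.sense();print(st["tool_pos"],st["tcp_rot"],st["ft_force"],st["wrist_torque"])
```

```text
[554.84019918 -10.64791639 121.09007342] [ 1.79964734e+02 -1.66721973e-01  9.15441250e+00] [-4.49963319  0.1315295  14.01330185] [0.30279882 0.7777571  0.04294981]
```

View pics/crop4.png

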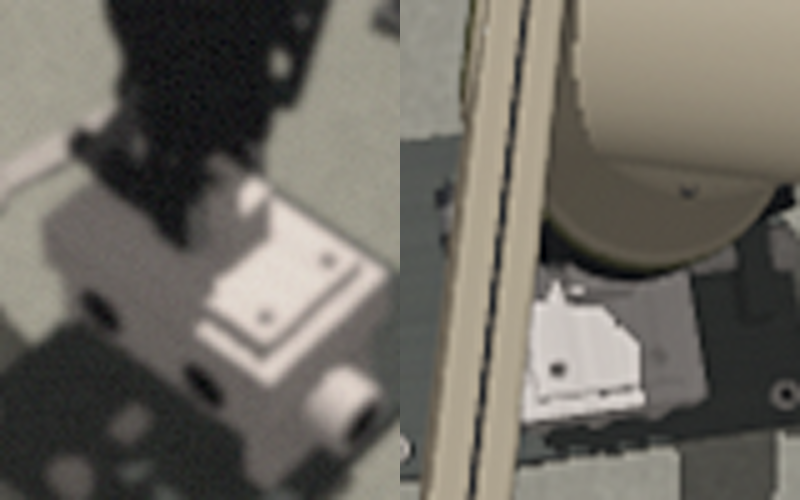

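The cover is down: the seat shows as an even margin around the flange. The TCP stopped at 121.1 mm, and the pick height predicted about 121.0. I'll ease the side load slightly and let it settle.

```bash
python3 -m handwheel '{"series":[[[-0.03,0,0.02,0,0,0,0.1],[-0.03,0,0.02,0,0,0,0.1],[-0.03,0,0.02,0,0,0,0.1],[-0.03,0,0.02,0,0,0,0.1],[-0.03,0,0.02,0,0,0,0.1],[-0.03,0,0.02,0,0,0,0.1],[-0.03,0,0.02,0,0,0,0.1],[-0.03,0,0.02,0,0,0,0.1]]]}'
python3 -m handwheel '{"series":[[[0,0,0,0,0,0,0.1],[0,0,0,0,0,0,0.1],[0,0,0,0,0,0,0.1],[0,0,0,0,0,0,0.1],[0,0,0,0,0,0,0.1],[0,0,0,0,0,0,0.1],[0,0,0,0,0,0,0.1],[0,0,0,0,0,0,0.1]]]}'
```

```text
time: 18.27
tool_pos: [554.8, -10.7, 121.1]
tcp_rot: [180.0, -0.2, 9.2]
ft_force: [-2.5, -0.1, 13.9]
finger_gap: 27.2
grip_force: 62.6
time: 19.27
tool_pos: [554.9, -10.7, 121.1]
tcp_rot: [180.0, -0.2, 9.2]
ft_force: [-3.1, 0.5, 14.2]
finger_gap: 26.7
grip_force: 62.6
```

The push is steady at about 14 N, so about 17 N bears on the housing and spring with the cover's weight. Handing in.

```bash
python3 -c "
from bench import r
print(r.hand_in())"
```

```text
the job is handed in; nothing more can be done
None
```

The job is handed in, with no verdict returned: the broken cover lies in the reject bin, and the new cover sits flush on the housing, held by its boss with a steady push of about 14 N.

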